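# Cork a spice jar in the two-stop bench press

## Robot

A 6-joint arm with a two-finger parallel gripper is mounted at the origin on the work surface. World frame = base frame: x ahead of the robot, y to its left, z up, the work surface at z = 0. Lengths are in mm, angles in rad, forces in N, time in s.
With the tool pointing down it reaches from about 350 to 875 mm from the base axis. Payload 4.2 kg.
Tool frame: the origin (TCP) lies at the very end of the fingers, on their centre line; the grasp point (between the pads) lies 19 mm behind it; z points along the fingers, y is the direction in which the jaws open and shut (so a half turn about z gives the same grasp; the last joint's range is limited). The gripper opens to 85 mm and grips with 20 to 120 N. Pads are 22 mm wide; open, the fingers measure 114 mm over their backs; the gripper's body (76 mm by 85 mm) begins 54 mm behind the grasp point. The pads swing forward as they close: fully open they stand 13 mm farther back than shut.
Start: joints at [-0.9, 0.385, 0.008, 0, -1.194, -0.259], TCP at [250.175, -572.723, 231.312] pointing down, gripper open.
Joint ranges: [-3.14, 3.14], [-1.21, 2.06], [-1.07, 1.41], [-3.16, 2.05], [-2.99, -0.16], [-3.1, 3.1]. Speed limits (rad/s): [2.79, 2.79, 3.14, 3.14, 3.14, 3.14].

## Interface

Orientations are given as a unit quaternion [x, y, z, w].
In Python, from bench import arm, optics, job gives the robot as it stands.
- The arm moves only by the tool send_rows, never from a script. Its argument "steps" is a list that holds one entry, the list of rows, each a list of 5 numbers: the shift along the tool's x, y, z in cm, then the turn about the tool's z in rad, then the opening, from 0 (shut) to 1 (fully open). A call has 1 to 10 rows; each row shifts and turns the pose as measured when the row begins, along the tool's axes as they then stand; what a row does not reach is not made up. A row lasts 1/12 s, in which the tool goes at most 41.7 mm and 7.16 degrees, less where a joint would pass 70% of its speed; a pose out of reach is approached as far as the arm can. A call with a gripper value outside its range is refused whole. The fingers move at their own pace and stop on an object; the grip force is fixed at half the most. Time passes only in rows, so rows that do not move let the fingers close. It gives the time, the measured TCP pose, the force and the opening at its end, in the units of the state.
- arm.read_state(): the state, without advancing time (a new reading comes with each control period).
- optics.get_image(name): name is "side" or "top" or "wrist"; returns (picture, depth): 480x640x3 uint8, blue, green, red; 480x640 float32, mm along the optical axis (not along the pixel's ray), 0 where there is no reading.
- optics.get_calibration(name): a dict with "K" (3x3 intrinsics, pixels), "rvec" (rotation vector, rad) and "tvec" (3), from world to camera coordinates, as OpenCV has them; the wrist camera has in their place "hand_eye" (4x4, takes a point from camera to tool coordinates, whose origin is the TCP and whose axes are the flange's). Camera axes: x right, y down, z forward; pixel columns grow to the right and rows downward; lengths in mm; the calibration is good to about 2 mm. A picture is of the moment at which its call begins: read the wrist's pose just before it. get_calibration takes no time and is no camera call.
- job.job_done(): hands the job in, once; it reports no verdict.
The state is a dict: "clock": time; "joints": joint angles; "joint_vel": joint speeds; "joint_efforts": joint torques, N m; "position": TCP position; "ee_rot": TCP orientation; "contact_force": force on the tool from outside, world axes, zero at the start; "wrist_torque": the same for the moment, N m; "gripper_width": finger opening in mm.
Only numpy, scipy, OpenCV 4.12 (cv2) and the standard library are available. Lean on these libraries where they do the work, as an engineer would, in place of code of your own. Each camera call takes 0.05 s, during which the arm holds its last target. There are 200 camera calls.

## Task

Take the amber jar whose wooden-capped stopper still stands up out of its neck, seat it upright in the round recess of the corking press's carriage, and slide the carriage fully home under the plunger. Then press the red plunger knob down, past the soft stop where its pad meets the stopper and on to the stiffer second stop, so that the cap sits flush on the jar's rim (about 20 N is right, over 30 N would crack the jar), and let the knob spring back up, leaving the finished jar with the red band and everything else on the table where it is.

Things in the scene. Friction and masses are not known exactly. Their poses are not given: they have to be found in the camera images.
- jar_mid (a point): Middle of the jar to be corked: amber glass, round, 60 mm diameter up to 50 mm high, narrowing to a 49 mm neck with its rim 62 mm above the bottom, a plain brown cork band round the body, loose, about 0.25 kg. The point lies on the jar's axis 35 mm above its bottom; z is up along the axis.
- cap_top (a point): Centre of the top of this jar's stopper: a pale wooden disc, 52 mm diameter and 8 mm thick, on a cork shank. At the start it stands 5 to 9 mm too high, with a gap under the disc; pushed home, the disc lies on the rim and this point is 35 mm above jar_mid. The shank grips the neck with about 8 N and stays where it is left.
- done_mid (a point): Middle (35 mm above the bottom) of a finished jar that must be left alone: same shape and size, but with a white paper band round the body, a thin red band at the cap, and its stopper already home.
- nest (a point): Centre of the floor of the round recess in the press's aluminium carriage (82 x 82 mm). The recess is 66 mm across and 8 mm deep, its rim chamfered by 3 mm; its floor is 24 mm above the table, so a seated jar has jar_mid 35 mm above this point. Its x axis is the level direction in which the carriage is pushed to go home; z is up.
- post (a point): Grip point on the carriage's upright black push post: 18 mm diameter, reaching from the carriage to 88 mm above the table; this point is on its axis, 72 mm above the table, 105 mm behind the nest's centre (along the nest's -x). Pinch it from above or push it.
- carriage (a joint): How far the carriage has slid (m): 0 = fully out, 0.150 = home against its rigid end stop with the nest right under the plunger. It starts between 0 and 0.03, slides with about 2.5 N of friction and stays where it is left.
- knob_top (a point): Centre of the flat top of the red plunger knob: 40 mm diameter, 14 mm thick, 223 mm above the table when up. The plunger moves straight down; its mechanical end, 36 mm down, is never needed. A return spring brings it back up. It rises from a green head (54 mm wide, top 161 mm above the table) on a column beyond it in the nest's +x, 67 to 103 mm from the plunger's axis.
- plunger: The same plunger; origin on its axis at the knob's underside, z up. Pressed, it meets only its spring (2 to 6 N) until its rubber pad, whose set height is unknown and varies, meets the stopper 5 to 25 mm down (soft first stop). Then 8 N more per mm to 11 to 14 N, where the stopper slides 5 to 9 mm; cap on the rim, again 8 N per mm: second stop, 15 to 32 mm down.
- bowl: Bystander: steel bowl, 170 mm wide, 60 mm high; origin at the centre of its underside.
- tweezers: Bystander: steel tweezers, 120 mm long, lying flat; origin under their middle.
- brush: Bystander: hand brush lying flat; origin on its underside.
- cup: Bystander: blue cup, 76 mm wide, 80 mm high; origin at the centre of its underside.
- tin: Bystander: round tin, 80 mm wide, 110 mm high; origin at the centre of its underside.
- cork_box: Bystander: open wooden box in two halves, 180 x 120 x 50 mm; origin at the centre of its underside.

How it is judged:
By the outcome, as a careful person would: the job done as asked, in the order asked, and still so for the second after the job is handed in, with the robot touching nothing.
It also fails if it takes over 62 s, if anything falls off the work surface, if the arm or the gripper's body presses on something with over 40 N, if the wrist force passes 120 N, or if a joint passes its speed limit or range.

## Working session

There is one attempt and no reset: what is moved stays moved. The work goes in short steps, Python scripts to look and compute and a tool call to move; the robot and the scene stay as the last step left them, time stands still between calls to the robot, and variables do not carry over. Pictures are saved under pics/ and viewed, about 8 in all and at most 12, crops included, and the job is handed in when it is done.

Besides the shell and the picture viewer there is one more tool, called after "Call:" as a command line: name --argument value ..., lists and objects as JSON in quotes. send_rows: Moves the arm, as the interface text tells. Its arguments: {"type":"object","properties":{"steps":{"type":"array","items":{"type":"array","items":{"type":"array","items":{"type":"number"}}}}},"required":["steps"]}

```bash
mkdir -p pics; cat > h.py <<'E'
import numpy as np, cv2
from bench import arm, optics, job
from scipy.spatial.transform import Rotation as R
def cal(n, st=None):
    c=optics.get_calibration(n); K=np.array(c["K"],float)
    if "rvec" in c:
        Rm=cv2.Rodrigues(np.array(c["rvec"],float))[0]; t=np.array(c["tvec"],float).ravel()
        return K,Rm.T,-Rm.T@t          # cam->world rot, centre
    H=np.array(c["hand_eye"],float); Rt=R.from_quat(st["ee_rot"]).as_matrix()
    return K,Rt@H[:3,:3],Rt@H[:3,3]+np.array(st["position"])
def ray(C,u,v):
    K,Rw,c=C; d=Rw@np.linalg.solve(K,[u,v,1.]); return c,d
def onz(C,u,v,z):
    c,d=ray(C,u,v); return c+d*(z-c[2])/d[2]
def cloud(C,dep):
    K,Rw,c=C; v,u=np.mgrid[:480,:640]
    p=np.stack([(u-K[0,2])/K[0,0]*dep,(v-K[1,2])/K[1,1]*dep,dep],-1)
    return p@Rw.T+c
def proj(C,p):
    K,Rw,c=C; q=K@(Rw.T@(np.array(p)-c)); return q[:2]/q[2]
E
python3 - <<'E'
from h import *
for n in("top","side","wrist"):
    s=arm.read_state(); im,d=optics.get_image(n)
    cv2.imwrite(f"pics/{n}0.png",im); np.save(f"{n}0.npy",d)
    C=cal(n,s); print(n,C[0].tolist(),C[2],C[1][:,2])
print(s)
E
```

```text
top [[487.6211332599005, 0.0, 318.96503175390643], [0.0, 487.6211332599005, 235.59396577234062], [0.0, 0.0, 1.0]] [ 396.78678991   47.56423371 1147.6473399 ] [ 0.19227956  0.01153117 -0.98127244]
side [[557.3271428721423, 0.0, 322.21560889735673], [0.0, 557.3271428721423, 253.90315280586483], [0.0, 0.0, 1.0]] [ 272.87799032 1019.37273991 1342.38023569] [ 0.20102102 -0.62059761 -0.75792424]
wrist [[364.7863087637252, 0.0, 317.7970779250879], [0.0, 364.7863087637252, 241.44600391958764], [0.0, 0.0, 1.0]] [ 184.44413478 -600.01696941  371.94730022] [ 0.25172044  0.11210323 -0.96128543]
{'clock': 0.1, 'joints': array([-9.00371318e-01,  3.85496405e-01,  6.75982487e-03, -4.66033548e-04,
       -1.19399252e+00, -2.58586874e-01]), 'joint_vel': array([ 6.90426696e-05, -1.22929881e-03,  2.76703295e-03,  9.41503765e-04,
       -9.12765721e-04,  1.45551004e-03]), 'joint_efforts': array([-7.94960433e-04, -3.93320239e+01,  1.88928741e+01,  4.19794410e+00,
       -2.57160980e-03,  1.35610597e-05]), 'position': array([ 249.9903364 , -572.25481268,  230.31521172]), 'ee_rot': array([-2.04382663e-01,  9.78890569e-01,  9.61017396e-04, -2.39284971e-04]), 'contact_force': array([ 0.16947654, -0.15848662,  0.20790268]), 'wrist_torque': array([ 0.0016783 ,  0.0814171 , -0.02492543]), 'gripper_width': 85.24711994693735}
```

View pics/top0.png

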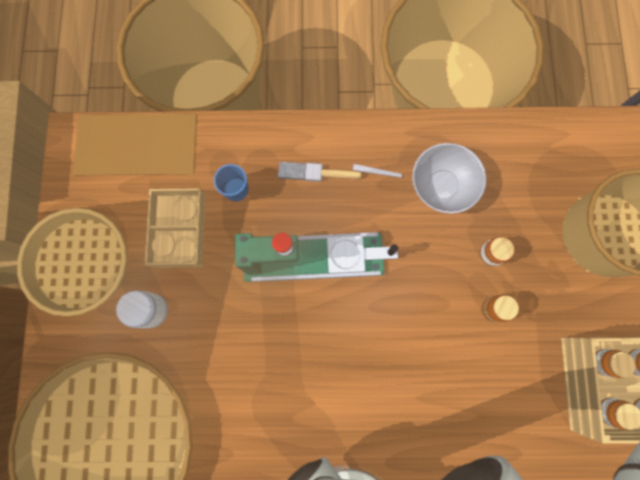

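View pics/side0.png

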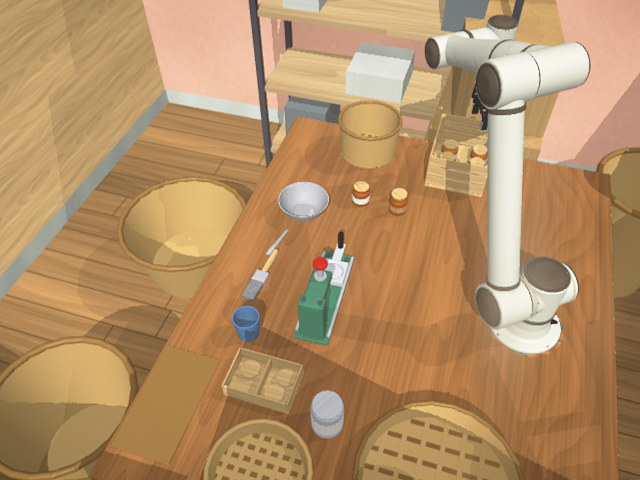

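The top view shows the brown-banded jar at about (503,308) and the finished one at (498,250). The knob is at (282,242), the nest at (346,252) and the post at (392,250). The carriage goes home toward image left, which is about world +y.

```bash
python3 - <<'E'
from h import *
im=cv2.imread("pics/top0.png"); d=np.load("top0.npy"); C=cal("top"); P=cloud(C,d)
hsv=cv2.cvtColor(im,cv2.COLOR_BGR2HSV)
def blob(m,box,z,name):
    x0,y0,x1,y1=box; k=np.zeros(m.shape,bool); k[y0:y1,x0:x1]=m[y0:y1,x0:x1]
    n,l,s,c=cv2.connectedComponentsWithStats(k.astype(np.uint8)); i=1+np.argmax(s[1:,4]); 
    q=l==i; cc=max(cv2.findContours(q.astype(np.uint8),0,1)[0],key=cv2.contourArea); (u,v),r=cv2.minEnclosingCircle(cc)
    print(name,c[i],s[i],"encl",(u,v,r),"P",onz(C,*c[i],z).round(1),"depthmed",np.median(P[q],0).round(1))
blob((P[...,2]>68),(480,290,530,330),77,"jar")
blob((P[...,2]>62),(480,232,525,270),70,"done")
red=((hsv[...,0]<8)|(hsv[...,0]>172))&(hsv[...,1]>150)&(im[...,2]>120)
blob(red,(262,225,305,262),223,"knob")
blob(hsv[...,2]<60,(380,235,405,265),88,"post")
s=cv2.imread("pics/side0.png"); 
crop=lambda a,x0,y0,x1,y1,f:cv2.resize(a[y0:y1,x0:x1],None,fx=f,fy=f,interpolation=2)
a=crop(im,220,220,420,300,4); b=crop(s,340,170,420,220,6); c=crop(im,470,230,540,330,3)
o=np.zeros((320+300,800,3),np.uint8); o[:320]=a; o[320:620,:480]=b; o[320:620,480:690]=c
cv2.imwrite("pics/c1.png",o[:600])
w=P[240:262,330:362,2];print(w[::3,::4].round(0))
E
```

```text
jar [505.00211864 307.375     ] [493 296  25  24 472] encl (505.0789489746094, 307.34210205078125, 12.532882690429688) P [ 444.7 -341.5   77. ] depthmed [ 445.3 -341.3   77.5]
done [500.8344519  248.58389262] [489 237  25  24 447] encl (500.9637756347656, 248.21739196777344, 12.167613983154297) P [ 574.9 -345.1   70. ] depthmed [ 574.5 -345.3   69.5]
knob [281.35789474 241.73333333] [272 233  20  19 285] encl (281.3846130371094, 241.8076934814453, 9.617409706115723) P [566.5 131.1 223. ] depthmed [566.1 131.6 222.5]Traceback (most recent call last):
  File "<stdin>", line 13, in <module>
  File "<stdin>", line 6, in blob
    return _wrapfunc(a, 'argmax', axis=axis, out=out, **kwds)
    return bound(*args, **kwds)
ValueError: attempt to get argmax of an empty sequence
```

```bash
python3 - <<'E'
from h import *
im=cv2.imread("pics/top0.png"); d=np.load("top0.npy"); C=cal("top"); P=cloud(C,d); Z=P[...,2]
m=np.zeros(Z.shape,bool); m[235:268,375:410]=(Z>55)[235:268,375:410]
print("post pix",m.sum(),np.median(P[m],0), P[m][P[m][:,2]>80].mean(0))
m=np.zeros(Z.shape,bool); m[225:285,322:372]=((Z>28)&(Z<36))[225:285,322:372]
q=P[m]; print(m.sum()); print(q.min(0),q.max(0),"rect",cv2.minAreaRect(q[:,:2].astype(np.float32)))
# nest by low-saturation pixels at depth ~24
m=np.zeros(Z.shape,bool); m[225:285,322:372]=((Z>21)&(Z<26.5))[225:285,322:372]; q=P[m]; print("floor",m.sum(),np.median(q,0),q.min(0),q.max(0))
# head (green top 161)
m=np.zeros(Z.shape,bool); m[215:290,225:310]=((Z>155)&(Z<166))[215:290,225:310]; q=P[m]; print("head",cv2.minAreaRect(q[:,:2].astype(np.float32)))
m=np.zeros(Z.shape,bool); m[215:290,225:400]=((Z>6)&(Z<120))[215:290,225:400]; q=P[m]; print("base",cv2.minAreaRect(q[:,:2].astype(np.float32)))
s=cv2.imread("pics/side0.png"); 
crop=lambda a,x0,y0,x1,y1,f:cv2.resize(a[y0:y1,x0:x1],None,fx=f,fy=f,interpolation=2)
o=np.zeros((600,800,3),np.uint8); o[:320]=crop(im,220,220,420,300,4); o[320:600,:448]=crop(s,340,175,420,225,5.6); o[320:600,480:690]=crop(im,470,230,540,330,3)[:280]
cv2.imwrite("pics/c1.png",o)
E
```

```text
post pix 75 [ 574.76375475 -102.04050715   86.1626879 ] [563.45534651 -92.91175363 162.90070391]
602
[529.91772251 -46.08820119  28.00881952] [614.16981696  42.25507727  35.97264682] rect ((572.6261596679688, -2.305103302001953), (82.52698516845703, 88.35213470458984), 2.2560606002807617)
floor 639 [572.96235018  -2.03572892  23.71442506] [521.52520407 -61.36372589  21.00395694] [622.87042258  54.34854596  26.49939098]
head ((563.6060180664062, 168.91354370117188), (69.78673553466797, 128.6182098388672), 0.35682693123817444)
base ((576.4515380859375, 73.50051879882812), (163.17665100097656, 399.683837890625), 2.9847865104675293)
```

View pics/c1.png

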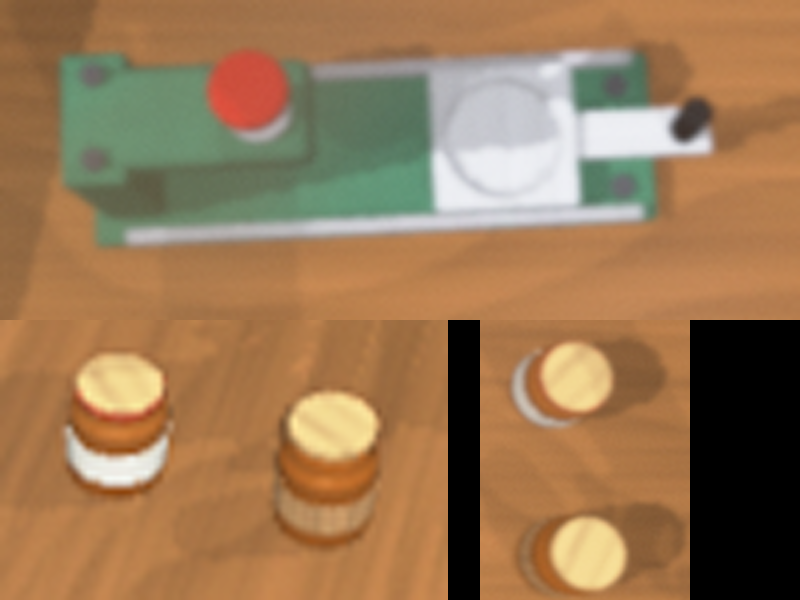

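Bottom crops confirm it: the brown-band jar has its cap standing high (top about 77 mm) and the finished one has the red band. Estimates are jar (445,-341), nest (573,-2), knob (566.5,131). That puts the push direction at about 92.7° and the carriage about 16 mm in. I'll start by aligning the yaw.

Call:
send_rows --steps '[[[0, 0, 0, 0.122, 1], [0, 0, 0, 0.122, 1], [0, 0, 0, 0.122, 1], [0, 0, 0, 0, 1]]]'

```text
clock: 0.48
position: [249.6, -571.4, 228.5]
ee_rot: [-0.016, 1.0, 0.003, -0.001]
contact_force: [0.5, 0.1, 0.4]
gripper_width: 85.4
```

```bash
cat > go.py <<'E'
import sys; from h import *
s=arm.read_state(); M=R.from_quat(s["ee_rot"]).as_matrix(); t=np.array([float(a) for a in sys.argv[1:4]])
print("pos",np.round(s["position"],1),"yaw y",np.degrees(np.arctan2(M[1,1],M[0,1])).round(2),"z",M[:,2].round(3),"F",np.round(s["contact_force"],1),"w",round(s["gripper_width"],1),"t",s["clock"])
print("cm tool:",(M.T@(t-s["position"])/10).round(2))
E
python3 go.py 445 -341.3 190
```

```text
pos [ 249.6 -571.4  228.5] yaw y 91.84 z [-0.003  0.005 -1.   ] F [0.5 0.1 0.4] w 85.4 t 0.4833
cm tool: [-20.28  22.35   3.91]
```

Call:
send_rows --steps '[[[-2.5, 2.8, 0.4, 0, 1], [-2.5, 2.8, 0.4, 0, 1], [-2.5, 2.8, 0.4, 0, 1], [-2.5, 2.8, 0.4, 0, 1], [-2.5, 2.8, 0.4, 0, 1], [-2.5, 2.8, 0.4, 0, 1], [-2.5, 2.8, 0.4, 0, 1], [-2.5, 2.8, 0.4, 0, 1], [0, 0, 0, 0, 1], [0, 0, 0, 0, 1]]]'

```text
clock: 1.32
position: [446.4, -330.1, 192.7]
ee_rot: [-0.03, 1.0, 0.003, -0.002]
contact_force: [0.3, -0.0, 0.1]
gripper_width: 85.6
```

```bash
python3 go.py 445 -341.3 190; python3 - <<'E'
from h import *
s=arm.read_state(); im,d=optics.get_image("wrist"); C=cal("wrist",s); P=cloud(C,d); Z=P[...,2]
cv2.imwrite("pics/w1.png",im)
near=np.hypot(P[...,0]-445,P[...,1]+341)<60
m=(Z>68)&(Z<95)&near&(d>0)
print(m.sum(),np.median(P[m],0),P[m].min(0),P[m].max(0)); 
cc=max(cv2.findContours(m.astype(np.uint8),0,1)[0],key=cv2.contourArea); e=cv2.fitEllipse(cc); print(e, onz(C,*e[0],np.median(P[m],0)[2]))
E
```

```text
pos [ 446.4 -330.1  192.7] yaw y 93.44 z [-0.005  0.006 -1.   ] F [ 0.3 -0.   0.1] w 85.6 t 1.3167
cm tool: [ 0.21 -1.11  0.26]
3784 [ 442.66693089 -342.97165229   76.63178518] [ 418.22114554 -368.46034743   70.25277786] [ 469.69463439 -317.54496901   79.47145492]
((298.7128601074219, 233.01739501953125), (68.08354949951172, 69.1412353515625), 102.93083953857422) [ 442.61683317 -342.96478627   76.63178518]
```

View pics/w1.png

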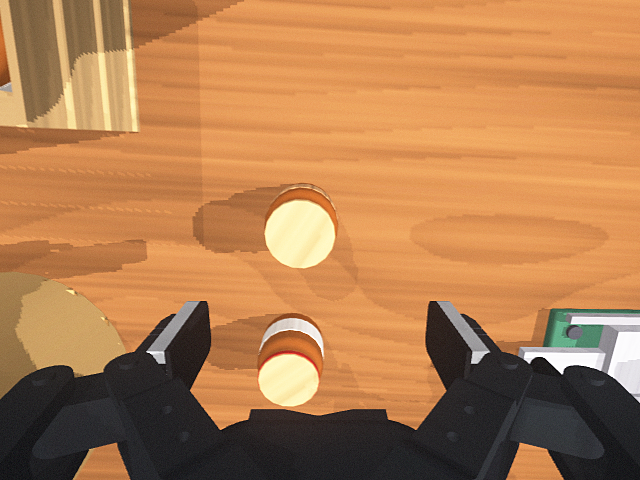

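The wrist view shows the target cap centred at (299,233), which maps to (442.6,-343), and the finished jar at (289,375), well clear. I'll blend the two estimates to (443.5,-342).

Call:
send_rows --steps '[[[0.3, -1.2, 2.0, 0, 1], [0, 0, 2.5, 0, 1], [0, 0, 2.5, 0, 1], [0, 0, 0, 0, 1], [0, 0, 0, 0, 1]]]'

```text
clock: 1.78
position: [442.7, -347.3, 123.2]
ee_rot: [-0.031, 1.0, 0.001, 0.0]
contact_force: [0.2, -0.2, 1.2]
gripper_width: 85.3
```

```bash
python3 go.py 443.5 -342 18
```

```text
pos [ 442.7 -347.3  123.2] yaw y 93.53 z [ 0.     0.002 -1.   ] F [ 0.2 -0.2  1.2] w 85.3 t 1.7833
cm tool: [-0.11  0.5  10.52]
```

Call:
send_rows --steps '[[[-0.1, 0.5, 0, 0, 1], [0, 0, 0, 0, 1], [0, 0, 1.0, 0, 1], [0, 0, 1.0, 0, 1], [0, 0, 0, 0, 1], [0, 0, 0, 0, 1]]]'

```text
clock: 2.28
position: [444.9, -344.6, 106.9]
ee_rot: [-0.031, 1.0, -0.001, 0.004]
contact_force: [-0.6, 0.5, -0.7]
gripper_width: 85.7
```

```bash
python3 go.py 443.5 -342 18
```

```text
pos [ 444.9 -344.6  106.9] yaw y 93.51 z [ 0.008 -0.002 -1.   ] F [-0.6  0.5 -0.7] w 85.7 t 2.2833
cm tool: [0.2  0.29 8.89]
```

Call:
send_rows --steps '[[[0.2, 0.3, 1.5, 0, 1], [0, 0, 2.0, 0, 1], [0, 0, 2.0, 0, 1], [0, 0, 2.0, 0, 1], [0, 0, 0, 0, 1], [0, 0, 0, 0, 1]]]'

```text
clock: 2.78
position: [446.5, -343.0, 32.2]
ee_rot: [-0.032, 0.999, -0.003, 0.007]
contact_force: [0.9, -0.6, 1.2]
gripper_width: 85.6
```

```bash
python3 go.py 443.5 -342 18
```

```text
pos [ 446.5 -343.    32.2] yaw y 93.66 z [ 0.015 -0.006 -1.   ] F [ 0.9 -0.6  1.2] w 85.6 t 2.7833
cm tool: [0.31 0.13 1.42]
```

Call:
send_rows --steps '[[[0.3, 0.1, 1.2, 0, 1], [0.1, 0, 0, 0, 1], [0, 0, 0, 0, 1]]]'

```text
clock: 3.03
position: [444.7, -343.3, 23.1]
ee_rot: [-0.033, 0.999, -0.004, 0.009]
contact_force: [0.5, -0.5, 0.8]
gripper_width: 85.4
```

```bash
python3 go.py 443.5 -342 18
```

```text
pos [ 444.7 -343.3   23.1] yaw y 93.74 z [ 0.019 -0.008 -1.   ] F [ 0.5 -0.5  0.8] w 85.4 t 3.0333
cm tool: [0.12 0.14 0.5 ]
```

Call:
send_rows --steps '[[[0.1, 0.1, 0.3, 0, 1], [0, 0, 0, 0, 0.6], [0, 0, 0, 0, 0.3], [0, 0, 0, 0, 0], [0, 0, 0, 0, 0], [0, 0, 0, 0, 0], [0, 0, 0, 0, 0], [0, 0, 0, 0, 0]]]'

```text
clock: 3.7
position: [445.4, -343.0, 24.0]
ee_rot: [-0.033, 0.999, -0.006, 0.012]
contact_force: [0.0, -0.0, -0.1]
gripper_width: 57.8
```

```bash
python3 go.py 443.5 -342 130
```

```text
pos [ 445.4 -343.    24. ] yaw y 93.75 z [ 0.024 -0.01  -1.   ] F [ 0.  -0.  -0.1] w 57.8 t 3.7
cm tool: [ -0.07  -0.02 -10.6 ]
```

Call:
send_rows --steps '[[[0, 0, -1.5, 0, 0], [0, 0, -3.0, 0, 0], [0, 0, -3.5, 0, 0], [0, 0, -3.5, 0, 0], [0, 0, 0, 0, 0]]]'

```text
clock: 4.12
position: [439.4, -340.5, 138.2]
ee_rot: [-0.032, 0.999, -0.003, 0.005]
contact_force: [1.4, -0.2, -1.9]
gripper_width: 58.0
```

```bash
python3 go.py 572.7 -2.2 130; python3 - <<'E'
from h import *
s=arm.read_state(); im,d=optics.get_image("side"); cv2.imwrite("pics/s2.png",cv2.resize(im[110:230,320:480],None,fx=4,fy=4,interpolation=2))
E
```

```text
pos [ 439.4 -340.5  138.2] yaw y 93.69 z [ 0.011 -0.005 -1.   ] F [ 1.4 -0.2 -1.9] w 58.0 t 4.1167
cm tool: [-15.47  32.9    0.8 ]
```

View pics/s2.png

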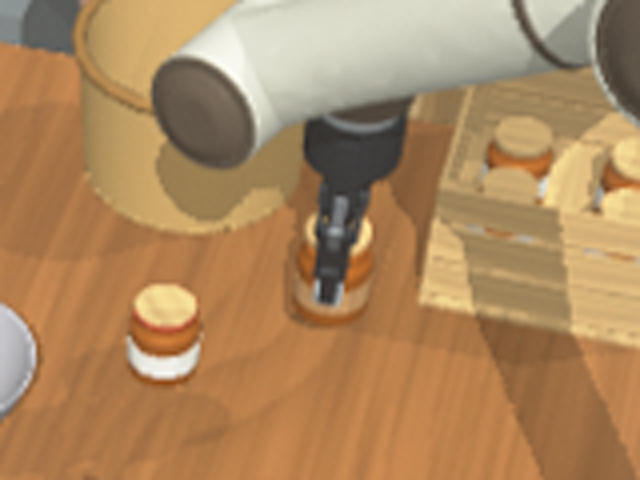

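The jar is held upright in the jaws and is off the table. I'll carry it to near the nest and check the nest with the wrist camera.

Call:
send_rows --steps '[[[-1.0, 1.6, -0.5, 0, 0], [-2.0, 3.2, -0.5, 0, 0], [-2.0, 3.2, -0.5, 0, 0], [-2.0, 3.2, -0.5, 0, 0], [-2.0, 3.2, 0, 0, 0], [-2.0, 3.2, 0, 0, 0], [-2.0, 3.2, 0, 0, 0], [-2.0, 3.2, 0, 0, 0], [-2.0, 3.2, 0, 0, 0], [-1, 1.6, 0, 0, 0]]]'

```text
clock: 5.0
position: [595.1, -29.6, 139.1]
ee_rot: [-0.023, 1.0, 0.004, -0.01]
contact_force: [0.7, -0.5, -3.0]
gripper_width: 58.0
```

Call:
send_rows --steps '[[[0, 0, 0, 0, 0], [0, 0, 0, 0, 0]]]'

```text
clock: 5.17
position: [595.1, -24.9, 134.3]
ee_rot: [-0.026, 1.0, 0.004, -0.014]
contact_force: [-1.0, 0.3, -3.6]
gripper_width: 58.1
```

```bash
python3 go.py 572.7 -2.2 130; python3 - <<'E'
from h import *
s=arm.read_state(); im,d=optics.get_image("wrist"); C=cal("wrist",s); P=cloud(C,d); Z=P[...,2]
cv2.imwrite("pics/w2.png",im); np.save("w2.npy",d); np.save("w2P.npy",P)
near=np.hypot(P[...,0]-573,P[...,1]+2)<50
for a,b in((27,36),(20,27)):
    m=(Z>a)&(Z<b)&near&(d>0); q=P[m]; print(m.sum(),np.median(q,0),q.min(0),q.max(0),cv2.minAreaRect(q[:,:2].astype(np.float32)))
for n,p in(("nest",(572.7,-2.2,32)),("post",(577.6,-107,88))): print(n,proj(C,p))
m=(Z>83)&(Z<95)&(np.hypot(P[...,0]-577,P[...,1]+107)<30); print("post",m.sum(),P[m].mean(0) if m.any() else 0)
E
```

```text
pos [595.1 -24.9 134.3] yaw y 92.98 z [-0.027  0.007 -1.   ] F [-1.   0.3 -3.6] w 58.1 t 5.1667
cm tool: [2.11 2.38 0.51]
4775 [550.30723096  17.95950403  30.77932291] [529.24007871 -41.35077461  27.00825509] [611.06903801  42.47454573  33.23820634] ((571.0908203125, 0.6806983947753906), (82.05931854248047, 82.10314178466797), 2.175015449523926)
6209 [567.0286043    1.23921792  22.98731353] [524.07121086 -51.93780958  20.00892496] [600.54570267  33.74512966  26.99103372] ((558.2848510742188, -6.237117767333984), (85.2275161743164, 72.94519805908203), 77.56848907470703)
nest [350.49579179 217.45167661]
post [163.96021724 236.279506  ]
post 838 [ 574.80834927 -103.21276932   86.4069554 ]
```

View pics/w2.png

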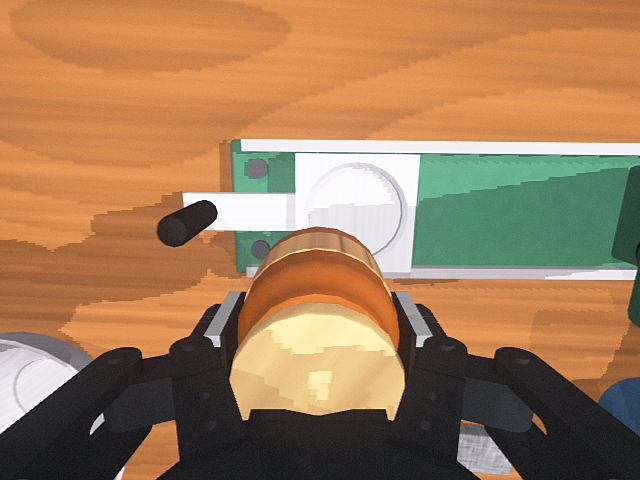

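The wrist view shows the recess at (355,212), the post at (172,230) and the held jar's cap at about (318,370). All are in one frame, so I can measure the cap-to-nest offset directly.

```bash
cat > capfit.py <<'E'
from h import *
from scipy.optimize import least_squares
def capfit(im,P,d,pose):
    hsv=cv2.cvtColor(im,cv2.COLOR_BGR2HSV)
    m=(hsv[...,0]>12)&(hsv[...,0]<30)&(im[...,2]>190)&(im[...,0]>90)&(d>0)&(np.hypot(P[...,0]-pose[0],P[...,1]-pose[1])<45)&(P[...,2]>pose[2]+20)
    m=m.astype(np.uint8); n,l,s,c=cv2.connectedComponentsWithStats(m); k=(l==1+np.argmax(s[1:,4]))
    q=P[k]; zt=np.percentile(q[:,2],50); print("cap pts",len(q),"z pct",np.percentile(q[:,2],[5,50,95]).round(1), "plane", np.linalg.lstsq(np.c_[q[:,:2]-q[:,:2].mean(0),np.ones(len(q))],q[:,2],rcond=None)[0].round(3))
    # outer edge: min-x side points per y bin
    e=[]
    for y in np.arange(q[:,1].min()+2,q[:,1].max()-2,2):
        b=q[abs(q[:,1]-y)<1]
        if len(b): e.append(b[b[:,0].argmin()])
    e=np.array(e); f=least_squares(lambda c:np.hypot(e[:,0]-c[0],e[:,1]-c[1])-26,[pose[0],pose[1]],loss="soft_l1")
    print("yrange",q[:,1].min(),q[:,1].max(),"centre",f.x.round(1),"rms",np.sqrt(np.mean(f.fun**2)).round(2)); return f.x
E
python3 - <<'E'
from capfit import *
s=arm.read_state(); capfit(cv2.imread("pics/w2.png"),np.load("w2P.npy"),np.load("w2.npy"),s["position"]); print(s["position"],s["clock"])
E
```

```text
cap pts 15306 z pct [185.6 187.2 188.4] plane [-1.30000e-02  9.00000e-03  1.87114e+02]
yrange -50.0558782717294 0.8133203436605996 centre [595.9 -24.8] rms 0.37
[594.77902129 -25.24613179 134.07719911] 5.2167
```

Call:
send_rows --steps '[[[1.1, 1.3, 0, 0, 0], [1.1, 1.3, 0, 0, 0], [0, 0, 0, 0, 0], [0, 0, 1.5, 0, 0], [0, 0, 1.5, 0, 0], [0, 0, 0, 0, 0], [0, 0, 0, 0, 0]]]'

```text
clock: 5.8
position: [564.1, -7.9, 100.2]
ee_rot: [-0.021, 1.0, 0.003, -0.018]
contact_force: [0.5, -0.3, -4.2]
gripper_width: 57.9
```

```bash
cat > look.py <<'E'
import sys
from capfit import *
s=arm.read_state(); im,d=optics.get_image("wrist"); C=cal("wrist",s); P=cloud(C,d); Z=P[...,2]
cv2.imwrite(f"pics/{sys.argv[1]}.png",im)
c=capfit(im,P,d,s["position"])
near=np.hypot(P[...,0]-572,P[...,1])<70
m=(Z>29)&(Z<35)&near&(d>0)&(im.min(-1)>120); n,l,st,_=cv2.connectedComponentsWithStats(m.astype(np.uint8)); 
q=P[(l==1+np.argmax(st[1:,4]))]; print("carr",q.min(0).round(1),q.max(0).round(1))
E
python3 go.py 571 1 48; python3 look.py w3
```

```text
pos [564.1  -7.9 100.2] yaw y 92.34 z [-0.037  0.005 -0.999] F [ 0.5 -0.3 -4.2] w 57.9 t 5.8
cm tool: [-0.91  0.83  5.19]
cap pts 15504 z pct [151.2 153.1 154.4] plane [-1.6000e-02  9.0000e-03  1.5298e+02]
yrange -33.132819397748584 18.73564308776175 centre [565.4  -7.8] rms 0.25
carr [528.4 -41.9  29. ] [581.1  41.8  33.3]
```

Call:
send_rows --steps '[[[-1.0, 0.9, 1.2, 0, 0], [-0.3, 0.2, 1.2, 0, 0], [0, 0, 0, 0, 0]]]'

```text
clock: 6.1
position: [577.0, 2.0, 77.1]
ee_rot: [-0.019, 1.0, 0.003, -0.017]
contact_force: [-0.7, -0.6, -3.1]
gripper_width: 58.1
```

```bash
python3 go.py 572 0.3 48; python3 look.py w4
```

```text
pos [577.    2.   77.1] yaw y 92.17 z [-0.034  0.006 -0.999] F [-0.7 -0.6 -3.1] w 58.1 t 6.1
cm tool: [ 0.41 -0.17  2.93]
cap pts 15435 z pct [128.3 130.1 131.4] plane [-1.50000e-02  9.00000e-03  1.29954e+02]
yrange -23.111097078720682 29.013739824539204 centre [578.1   1.9] rms 0.34
carr [528.6 -42.   29. ] [588.2  42.2  33.4]
```

Call:
send_rows --steps '[[[0.4, -0.2, 0.8, 0, 0], [0, 0, 0.6, 0, 0], [0, 0, 0, 0, 0]]]'

```text
clock: 6.4
position: [573.2, -1.0, 64.6]
ee_rot: [-0.019, 1.0, 0.003, -0.015]
contact_force: [1.4, -0.3, -3.0]
gripper_width: 57.8
```

```bash
python3 go.py 572 0.3 48; python3 look.py w5
```

```text
pos [573.2  -1.   64.6] yaw y 92.18 z [-0.03   0.006 -1.   ] F [ 1.4 -0.3 -3. ] w 57.8 t 6.4
cm tool: [0.06 0.13 1.67]
cap pts 15429 z pct [115.8 117.6 118.8] plane [-1.20000e-02  8.00000e-03  1.17432e+02]
yrange -26.161457118385215 25.764699701696152 centre [574.1  -1. ] rms 0.35
carr [528.5 -41.9  29. ] [579.3  41.7  33.2]
```

Call:
send_rows --steps '[[[0.1, 0.1, 0.7, 0, 0], [0, 0, 0.5, 0, 0], [0, 0, 0.3, 0, 0]]]'

```text
clock: 6.7
position: [572.3, -0.0, 50.4]
ee_rot: [-0.019, 1.0, 0.003, -0.013]
contact_force: [0.1, 0.2, -2.7]
gripper_width: 57.9
```

```bash
python3 go.py 572 0.3 48; python3 look.py w6
```

```text
pos [572.3  -0.   50.4] yaw y 92.19 z [-0.027  0.006 -1.   ] F [ 0.1  0.2 -2.7] w 57.9 t 6.7
cm tool: [0.02 0.03 0.24]
cap pts 15442 z pct [101.5 103.3 104.5] plane [-8.00000e-03  1.00000e-02  1.03134e+02]
yrange -25.404480210152038 25.429985328714068 centre [573.  -0.] rms 0.33
carr [528.6 -42.   29. ] [572.8  41.5  33.1]
```

Call:
send_rows --steps '[[[0, 0, 0.2, 0, 0], [0, 0, 0.2, 0, 0]]]'

```text
clock: 6.92
position: [571.7, -0.2, 49.0]
ee_rot: [-0.02, 1.0, 0.002, -0.015]
contact_force: [-6.2, 2.1, 14.0]
gripper_width: 57.8
```

```bash
python3 go.py 572 0.3 48
```

```text
pos [ 5.717e+02 -2.000e-01  4.900e+01] yaw y 92.31 z [-0.03   0.004 -1.   ] F [-6.2  2.1 14. ] w 57.8 t 6.9167
cm tool: [-0.04  0.05  0.1 ]
```

Call:
send_rows --steps '[[[0, 0, 0, 0, 0.75], [0, 0, 0, 0, 1], [0, 0, 0, 0, 1], [0, 0, 0, 0, 1], [0, 0, 0, 0, 1]]]'

```text
clock: 7.33
position: [574.9, 0.5, 52.1]
ee_rot: [-0.021, 1.0, 0.003, -0.011]
contact_force: [0.1, 0.2, -0.8]
gripper_width: 84.7
```

```bash
python3 go.py 572 0.3 140; python3 look.py w7
```

```text
pos [5.749e+02 5.000e-01 5.210e+01] yaw y 92.43 z [-0.022  0.005 -1.   ] F [ 0.1  0.2 -0.8] w 84.7 t 7.3333
cm tool: [ 0.48  0.05 -8.78]
cap pts 19265 z pct [ 99.5 100.6 101.5] plane [ 1.60000e-02 -5.00000e-03  1.00507e+02]
yrange -24.91740781554158 29.993109191785706 centre [568.7   1.1] rms 0.33
carr [528.5 -41.9  29. ] [602.2  42.7  33.3]
```

View pics/w7.png

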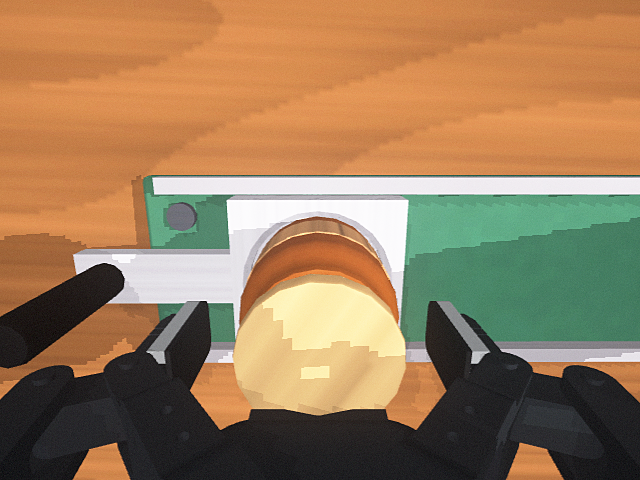

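The jar sits upright in the recess, with its cap top at 100.6 (floor 24 + 76.6). Next I retreat up, go behind the post and close the fingers.

Call:
send_rows --steps '[[[0, 0, -1.0, 0, 1], [0, 0, -2.5, 0, 1], [0, 0, -3, 0, 1], [0, 0, -2.5, 0, 1], [0, 0, 0, 0, 0], [0, -3, 0, 0, 0], [0, -4, 0, 0, 0], [0, -4, 0, 0, 0], [0, -3, 0, 0, 0], [0, 0, 0, 0, 0]]]'

```text
clock: 8.22
position: [585.5, -143.2, 151.4]
ee_rot: [-0.025, 1.0, 0.002, -0.008]
contact_force: [0.6, 0.3, 0.4]
gripper_width: 12.3
```

```bash
python3 go.py 576 -145 58; python3 - <<'E'
from h import *
s=arm.read_state(); im,d=optics.get_image("top"); C=cal("top"); P=cloud(C,d); Z=P[...,2]
m=(Z>80)&(Z<110)&(np.hypot(P[...,0]-572,P[...,1])<40)&(d>0);print("cap top-cam",P[m].mean(0).round(1) if m.any() else 0)
E
```

```text
pos [ 585.5 -143.2  151.4] yaw y 92.9 z [-0.016  0.003 -1.   ] F [0.6 0.3 0.4] w 12.3 t 8.2167
cm tool: [ 0.81 -0.16  9.36]
cap top-cam 0
```

Call:
send_rows --steps '[[[0.8, -0.5, 1.0, 0, 0], [0, 0, 2.5, 0, 0], [0, 0, 2.5, 0, 0], [0, 0, 2.0, 0, 0], [0, 0, 0, 0, 0], [0, 0, 0, 0, 0]]]'

```text
clock: 8.77
position: [578.1, -144.9, 72.6]
ee_rot: [-0.026, 1.0, 0.002, -0.005]
contact_force: [1.0, -0.0, 1.5]
gripper_width: -0.1
```

```bash
python3 go.py 576 -145 58; python3 - <<'E'
from h import *
s=arm.read_state(); im,d=optics.get_image("wrist"); C=cal("wrist",s); P=cloud(C,d); Z=P[...,2]
cv2.imwrite("pics/w8.png",im)
m=(Z>83)&(Z<91)&(np.hypot(P[...,0]-577,P[...,1]+105)<25); print("post",m.sum(),P[m].mean(0) if m.any() else 0)
E
```

```text
pos [ 578.1 -144.9   72.6] yaw y 93.0 z [-0.009  0.003 -1.   ] F [ 1.  -0.   1.5] w -0.1 t 8.7667
cm tool: [ 0.2  -0.    1.46]
post 1412 [ 573.86427533 -105.0830291    86.38577814]
```

View pics/w8.png

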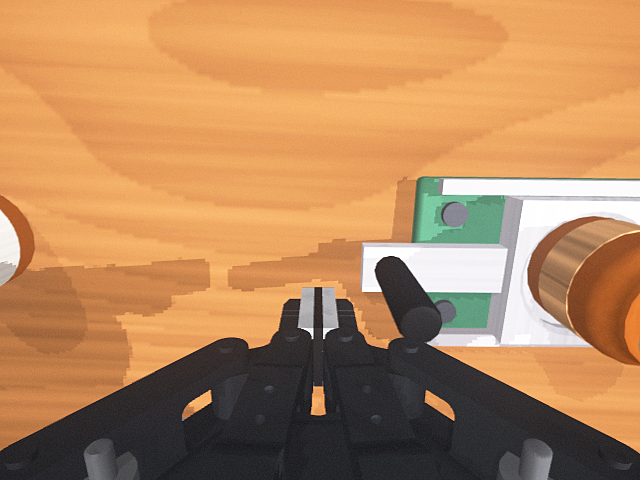

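The fingers are shut behind the post, which is at about (410,290) in the wrist view. The seated jar stays in view at right. Pushing gently.

Call:
send_rows --steps '[[[0.3, 0, 0.8, 0, 0], [0, 0.4, 0, 0, 0], [0, 0.6, 0, 0, 0], [0, 0.6, 0, 0, 0], [0, 0.6, 0, 0, 0], [0, 0.6, 0, 0, 0]]]'

```text
clock: 9.32
position: [575.6, -114.9, 68.8]
ee_rot: [-0.026, 1.0, 0.001, -0.001]
contact_force: [0.5, -2.0, -2.3]
gripper_width: -0.1
```

Call:
send_rows --steps '[[[0, 0.8, 0, 0, 0], [0, 0.9, 0, 0, 0], [0, 0.9, 0, 0, 0], [0, 0.9, 0, 0, 0], [0, 0.9, 0, 0, 0], [0, 0.9, 0, 0, 0]]]'

```text
clock: 9.82
position: [573.1, -57.3, 69.1]
ee_rot: [-0.026, 1.0, 0.001, 0.0]
contact_force: [1.5, -2.3, -1.8]
gripper_width: 0.1
```

```bash
python3 go.py 570 2 65
```

```text
pos [573.1 -57.3  69.1] yaw y 93.02 z [-0.     0.001 -1.   ] F [ 1.5 -2.3 -1.8] w 0.1 t 9.8167
cm tool: [-0.    5.94  0.41]
```

Call:
send_rows --steps '[[[0, 0.9, 0, 0, 0], [0, 0.9, 0, 0, 0], [0, 0.9, 0, 0, 0], [0, 0.7, 0, 0, 0], [0, 0.4, 0, 0, 0]]]'

```text
clock: 10.23
position: [571.0, -13.5, 69.4]
ee_rot: [-0.027, 1.0, 0.001, 0.0]
contact_force: [1.8, -3.2, -1.7]
gripper_width: -0.0
```

```bash
python3 go.py 570 2 65; python3 look.py w9
```

```text
pos [571.  -13.5  69.4] yaw y 93.14 z [ 0.001  0.001 -1.   ] F [ 1.8 -3.2 -1.7] w -0.0 t 10.2333
cm tool: [0.02 1.55 0.45]Traceback (most recent call last):
  File "look.py", line 5, in <module>
    c=capfit(im,P,d,s["position"])
  File "capfit.py", line 6, in capfit
    m=m.astype(np.uint8); n,l,s,c=cv2.connectedComponentsWithStats(m); k=(l==1+np.argmax(s[1:,4]))
                                                                               ~~~~~~~~~^^^^^^^^^
    return _wrapfunc(a, 'argmax', axis=axis, out=out, **kwds)
    return bound(*args, **kwds)
ValueError: attempt to get argmax of an empty sequence
```

Creeping to the end stop in 3 mm rows.

Call:
send_rows --steps '[[[0, 0.3, 0, 0, 0], [0, 0.3, 0, 0, 0], [0, 0.3, 0, 0, 0]]]'

```text
clock: 10.53
position: [570.5, -3.4, 69.7]
ee_rot: [-0.028, 1.0, 0.001, 0.0]
contact_force: [1.1, -2.8, -0.7]
gripper_width: 0.3
```

Call:
send_rows --steps '[[[0, 0.3, 0, 0, 0], [0, 0.3, 0, 0, 0]]]'

```text
clock: 10.7
position: [570.2, 2.6, 69.7]
ee_rot: [-0.027, 1.0, 0.001, 0.0]
contact_force: [0.8, -2.8, -2.3]
gripper_width: 0.1
```

Call:
send_rows --steps '[[[0, 0.3, 0, 0, 0], [0, 0.3, 0, 0, 0]]]'

```text
clock: 10.87
position: [569.9, 4.8, 69.8]
ee_rot: [-0.027, 1.0, -0.003, -0.0]
contact_force: [7.2, -22.5, -4.3]
gripper_width: -0.0
```

The end stop is reached: 22 N reaction at TCP y 4.8, so the carriage is home. Backing off, then up and over the knob.

Call:
send_rows --steps '[[[0, -1.5, 0, 0, 0], [0, -2, 0, 0, 0], [0, 0, -2, 0, 0], [0, 0, -4, 0, 0], [0, 0, -4, 0, 0], [0, 0, -4, 0, 0], [0, 0, -4, 0, 0], [0, 0, -3, 0, 0], [0, 0, 0, 0, 0], [0, 0, 0, 0, 0]]]'

```text
clock: 11.7
position: [569.9, -28.2, 289.5]
ee_rot: [-0.026, 1.0, -0.001, -0.004]
contact_force: [0.6, 0.2, -0.9]
gripper_width: 0.2
```

```bash
python3 go.py 566 131 250; python3 - <<'E'
from h import *
im,d=optics.get_image("top"); C=cal("top"); P=cloud(C,d); Z=P[...,2]
t=cv2.resize(im[220:300,220:420],None,fx=4,fy=4,interpolation=2)
im,d=optics.get_image("side"); 
cv2.imwrite("pics/c9.png",np.vstack([t,cv2.resize(im[225:345,280:400],None,fx=2.3,fy=2.3,interpolation=2)[:276].repeat(1,0) if 0 else np.hstack([cv2.resize(im[230:350,270:390],(276,276),interpolation=2),np.zeros((276,524,3),np.uint8)])]))
s=arm.read_state(); im,d=optics.get_image("wrist"); C=cal("wrist",s); P=cloud(C,d); hsv=cv2.cvtColor(im,cv2.COLOR_BGR2HSV)
red=((hsv[...,0]<8)|(hsv[...,0]>172))&(hsv[...,1]>150)&(im[...,2]>90)&(P[...,2]>216)&(P[...,2]<230)
print("knob wrist",red.sum(),P[red].mean(0).round(1) if red.any() else 0, P[red].min(0) if red.any() else 0,P[red].max(0) if red.any() else 0)
E
```

```text
pos [569.9 -28.2 289.5] yaw y 93.02 z [-0.008 -0.001 -1.   ] F [ 0.6  0.2 -0.9] w 0.2 t 11.7
cm tool: [-0.48 15.92  3.93]
knob wrist 3305 [564.3 129.2 221.4] [545.53960036 110.91504217 216.03017523] [584.76818435 150.6489909  224.06136478]
```

View pics/c9.png

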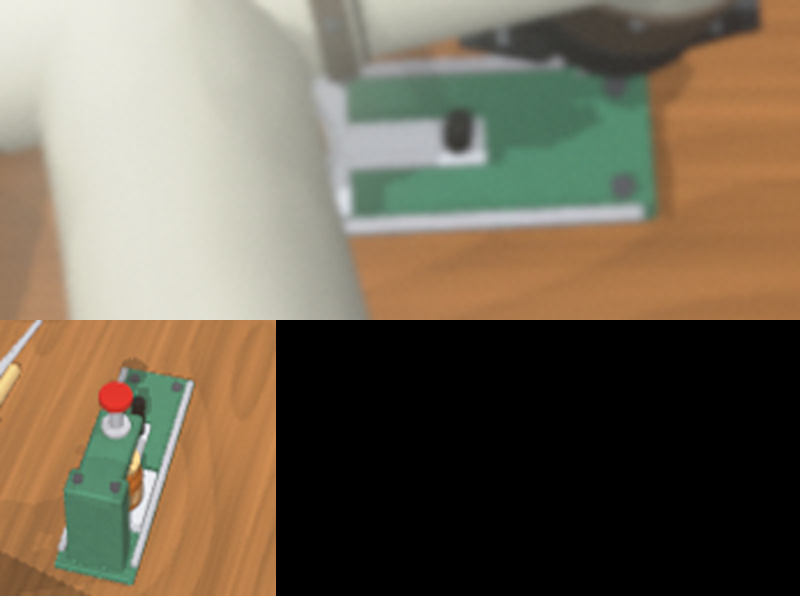

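The carriage is under the head and the jar is visible upright there in the side view. Moving over the knob at (565,130).

Call:
send_rows --steps '[[[-0.1, 2, 0.2, 0, 0], [-0.1, 3, 0.5, 0, 0], [-0.1, 3, 0.5, 0, 0], [-0.1, 3, 0.5, 0, 0], [0, 3, 0.5, 0, 0], [0, 1.5, 0.3, 0, 0], [0, 0, 0, 0, 0], [0, 0, 0, 0, 0]]]'

```text
clock: 12.52
position: [558.0, 131.1, 244.1]
ee_rot: [-0.024, 0.999, -0.006, -0.021]
contact_force: [-0.0, -0.9, 1.2]
gripper_width: -0.1
```

```bash
python3 go.py 565 130 235
```

```text
pos [558.  131.1 244.1] yaw y 92.79 z [-0.041 -0.012 -0.999] F [-0.  -0.9  1.2] w -0.1 t 12.5167
cm tool: [-0.73 -0.14  0.88]
```

Call:
send_rows --steps '[[[-0.7, -0.1, 0.5, 0, 0], [-0.1, 0, 0.5, 0, 0], [0, 0, 0, 0, 0]]]'

```text
clock: 12.77
position: [565.4, 128.6, 230.4]
ee_rot: [-0.024, 0.999, -0.007, -0.023]
contact_force: [-0.2, 0.5, -0.0]
gripper_width: -0.1
```

```bash
python3 go.py 565 130 215
```

```text
pos [565.4 128.6 230.4] yaw y 92.72 z [-0.046 -0.014 -0.999] F [-0.2  0.5 -0. ] w -0.1 t 12.7667
cm tool: [-0.04  0.16  1.54]
```

Call:
send_rows --steps '[[[0, 0.1, 0.4, 0, 0], [0, 0, 0.4, 0, 0], [0, 0, 0.3, 0, 0]]]'

```text
clock: 13.02
position: [565.8, 127.7, 219.1]
ee_rot: [-0.022, 0.999, -0.006, -0.022]
contact_force: [-0.4, 2.2, 2.4]
gripper_width: 0.2
```

Call:
send_rows --steps '[[[0, 0, 0.3, 0, 0], [0, 0, 0.3, 0, 0]]]'

```text
clock: 13.18
position: [565.8, 127.7, 214.0]
ee_rot: [-0.022, 1.0, -0.005, -0.021]
contact_force: [-0.8, 1.7, 3.7]
gripper_width: 0.2
```

Call:
send_rows --steps '[[[0, 0, 0.2, 0, 0], [0, 0, 0.2, 0, 0]]]'

```text
clock: 13.35
position: [565.9, 127.7, 212.1]
ee_rot: [-0.022, 1.0, -0.005, -0.02]
contact_force: [-3.5, 0.7, 10.4]
gripper_width: 0.0
```

Call:
send_rows --steps '[[[0, 0, 0.2, 0, 0], [0, 0, 0.2, 0, 0]]]'

```text
clock: 13.52
position: [565.9, 127.7, 212.3]
ee_rot: [-0.023, 1.0, -0.005, -0.019]
contact_force: [-4.6, 2.0, 9.9]
gripper_width: -0.0
```

Call:
send_rows --steps '[[[0, 0, 0.2, 0, 0], [0, 0, 0.2, 0, 0]]]'

```text
clock: 13.68
position: [565.9, 127.7, 212.5]
ee_rot: [-0.024, 1.0, -0.005, -0.017]
contact_force: [-4.8, 1.1, 8.3]
gripper_width: -0.2
```

First stop is about 11 mm down at 10 N. 2 mm rows don't build enough force, so I'm stepping up a little.

Call:
send_rows --steps '[[[0, 0, 0.28, 0, 0]]]'

```text
clock: 13.77
position: [565.9, 127.7, 212.0]
ee_rot: [-0.024, 1.0, -0.005, -0.016]
contact_force: [-4.4, 1.7, 11.6]
gripper_width: -0.1
```

Call:
send_rows --steps '[[[0, 0, 0.32, 0, 0]]]'

```text
clock: 13.85
position: [565.9, 127.7, 211.3]
ee_rot: [-0.025, 1.0, -0.005, -0.015]
contact_force: [-5.6, 1.6, 11.3]
gripper_width: 0.1
```

Call:
send_rows --steps '[[[0, 0, 0.32, 0, 0]]]'

```text
clock: 13.93
position: [565.9, 127.7, 210.8]
ee_rot: [-0.025, 1.0, -0.005, -0.013]
contact_force: [-5.1, 1.4, 11.4]
gripper_width: 0.1
```

Call:
send_rows --steps '[[[0, 0, 0.32, 0, 0], [0, 0, 0.32, 0, 0], [0, 0, 0.32, 0, 0]]]'

```text
clock: 14.18
position: [565.9, 127.7, 209.3]
ee_rot: [-0.027, 1.0, -0.005, -0.01]
contact_force: [-4.0, 2.1, 11.6]
gripper_width: 0.1
```

Call:
send_rows --steps '[[[0, 0, 0.32, 0, 0], [0, 0, 0.32, 0, 0], [0, 0, 0.32, 0, 0]]]'

```text
clock: 14.43
position: [565.9, 127.7, 208.0]
ee_rot: [-0.028, 1.0, -0.005, -0.006]
contact_force: [-5.1, 1.7, 11.7]
gripper_width: -0.0
```

Call:
send_rows --steps '[[[0, 0, 0.32, 0, 0], [0, 0, 0.32, 0, 0]]]'

```text
clock: 14.6
position: [566.0, 127.7, 207.2]
ee_rot: [-0.029, 1.0, -0.005, -0.004]
contact_force: [-5.8, 2.0, 12.1]
gripper_width: 0.3
```

Call:
send_rows --steps '[[[0, 0, 0.32, 0, 0], [0, 0, 0.32, 0, 0], [0, 0, 0.32, 0, 0]]]'

```text
clock: 14.85
position: [566.0, 127.7, 205.9]
ee_rot: [-0.03, 1.0, -0.005, -0.001]
contact_force: [-4.8, 1.9, 12.8]
gripper_width: -0.1
```

Call:
send_rows --steps '[[[0, 0, 0.32, 0, 0], [0, 0, 0.32, 0, 0], [0, 0, 0.32, 0, 0]]]'

```text
clock: 15.1
position: [566.1, 127.7, 204.7]
ee_rot: [-0.032, 0.999, -0.005, 0.003]
contact_force: [-6.4, 1.3, 12.8]
gripper_width: 0.0
```

Call:
send_rows --steps '[[[0, 0, 0.32, 0, 0], [0, 0, 0.32, 0, 0]]]'

```text
clock: 15.27
position: [566.1, 127.7, 204.0]
ee_rot: [-0.032, 0.999, -0.005, 0.005]
contact_force: [-5.6, 1.1, 13.6]
gripper_width: 0.0
```

Call:
send_rows --steps '[[[0, 0, 0.32, 0, 0], [0, 0, 0.32, 0, 0]]]'

```text
clock: 15.43
position: [566.1, 127.7, 203.9]
ee_rot: [-0.033, 0.999, -0.005, 0.007]
contact_force: [-6.9, 1.0, 13.9]
gripper_width: 0.3
```

Call:
send_rows --steps '[[[0, 0, 0.32, 0, 0], [0, 0, 0.32, 0, 0]]]'

```text
clock: 15.6
position: [566.1, 127.8, 204.0]
ee_rot: [-0.034, 0.999, -0.005, 0.009]
contact_force: [-7.3, 1.8, 14.7]
gripper_width: 0.1
```

Call:
send_rows --steps '[[[0, 0, 0.32, 0, 0], [0, 0, 0.32, 0, 0]]]'

```text
clock: 15.77
position: [566.1, 127.7, 204.0]
ee_rot: [-0.035, 0.999, -0.005, 0.012]
contact_force: [-7.3, 1.4, 13.4]
gripper_width: -0.0
```

Movement has stalled at 204.0, about 8 mm past the first stop. I'll raise the force to about 20 N to confirm it's the second stop.

Call:
send_rows --steps '[[[0, 0, 0.4, 0, 0]]]'

```text
clock: 15.85
position: [566.1, 127.7, 203.5]
ee_rot: [-0.036, 0.999, -0.005, 0.013]
contact_force: [-8.2, 1.1, 16.9]
gripper_width: 0.0
```

Call:
send_rows --steps '[[[0, 0, 0.45, 0, 0]]]'

```text
clock: 15.93
position: [566.1, 127.7, 203.0]
ee_rot: [-0.037, 0.999, -0.005, 0.014]
contact_force: [-9.1, 2.0, 19.5]
gripper_width: -0.1
```

Call:
send_rows --steps '[[[0, 0, 0.48, 0, 0]]]'

```text
clock: 16.02
position: [566.2, 127.7, 202.8]
ee_rot: [-0.037, 0.999, -0.005, 0.015]
contact_force: [-10.3, 3.0, 21.6]
gripper_width: 0.1
```

The stiff second stop holds at 21.6 N. Releasing upward and clear.

Call:
send_rows --steps '[[[0, 0, -0.5, 0, 0], [0, 0, -1.0, 0, 0], [0, 0, -1.5, 0, 0], [0, 0, -2.5, 0, 0], [0, 0, -3, 0, 0], [0, 0, -2, 0, 0], [0, -3, 0, 0, 0], [0, -4, 0, 0, 0], [0, -4, 0, 0, 0], [0, -4, 0, 0, 0]]]'

```text
clock: 16.85
position: [574.2, -20.9, 317.6]
ee_rot: [-0.044, 0.999, -0.005, 0.018]
contact_force: [0.6, 0.2, -0.0]
gripper_width: 0.1
```

Call:
send_rows --steps '[[[0, -4, 0, 0, 0], [0, -4, 0, 0, 0], [0, -4, 0, 0, 0], [0, -3, 0, 0, 0], [0, 0, 0, 0, 0], [0, 0, 0, 0, 0]]]'

```text
clock: 17.35
position: [584.4, -185.7, 316.6]
ee_rot: [-0.039, 0.999, -0.006, 0.014]
contact_force: [-0.4, -0.5, -0.5]
gripper_width: 0.0
```

```bash
python3 go.py 565 130 235; python3 - <<'E'
from h import *
im,d=optics.get_image("top"); C=cal("top"); P=cloud(C,d); Z=P[...,2]
hsv=cv2.cvtColor(im,cv2.COLOR_BGR2HSV)
red=((hsv[...,0]<8)|(hsv[...,0]>172))&(hsv[...,1]>150)&(im[...,2]>120); red[:225]=0;red[262:]=0;red[:,:262]=0;red[:,305:]=0
print("knob",red.sum(),np.median(P[red],0).round(1) if red.any() else 0)
m=(Z>62)&(Z<75)&(np.hypot(P[...,0]-575,P[...,1]+345)<40); print("done",m.sum(),np.median(P[m],0))
m=(Z>80)&(Z<90)&(abs(P[...,0]-570)<20)&(abs(P[...,1]-28)<25); print("post",m.sum(),np.median(P[m],0) if m.any() else 0)
i2,d2=optics.get_image("side"); Cs=cal("side"); P2=cloud(Cs,d2)
h2=cv2.cvtColor(i2,cv2.COLOR_BGR2HSV)
pale=(h2[...,0]>12)&(h2[...,0]<30)&(i2[...,2]>150)&(np.hypot(P2[...,0]-566,P2[...,1]-132)<35)&(P2[...,2]>70); print("cap side pts",pale.sum(),P2[pale].max(0) if pale.any() else 0,np.median(P2[pale],0) if pale.any() else 0)
o=np.zeros((600,800,3),np.uint8); o[:240,:600]=cv2.resize(im[220:300,220:420],(600,240),interpolation=2); o[240:600,:480]=cv2.resize(i2[255:330,295:395],(480,360),interpolation=2)
cv2.imwrite("pics/f1.png",o)
E
```

```text
pos [ 584.4 -185.7  316.6] yaw y 94.47 z [ 0.029 -0.011 -1.   ] F [-0.4 -0.5 -0.5] w 0.0 t 17.35
cm tool: [-0.31 31.73  7.76]
knob 272 [566.1 131.6 222.8]
done 443 [ 574.46147201 -345.37977689   69.63163506]
post 46 [569.86493803  27.14803747  86.61117959]
cap side pts 57 [549.92409192 150.60021927 100.19534527] [542.67390099 135.69629288  91.53995768]
```

View pics/f1.png

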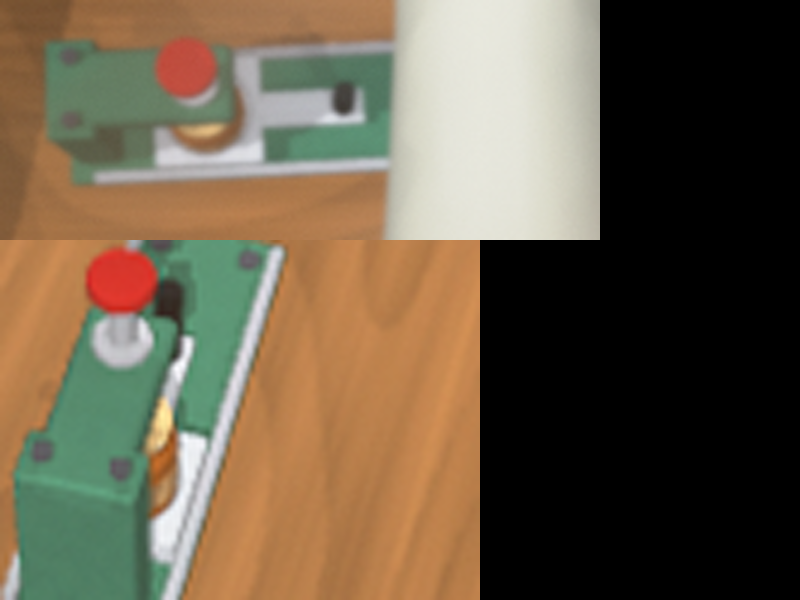

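```bash
python3 -c "
from bench import job; print(job.job_done())"
```

```text
the job is handed in; nothing more can be done
None
```

I corked the brown-banded amber jar, and the job was handed in at about 17.5 s on the robot's clock.

- **Seating:** The jar went into the carriage recess and stood upright, its cap top 76.6 mm above the recess floor (6.6 mm too high, as expected before pressing).
- **Carriage:** I pushed the post until the end stop answered with about 22 N.
- **Pressing:** The first stop came about 11 mm down. The stopper then slid at 11–14 N, and the second stop came about 19 mm down. I held it to 21.6 N at the most, then let go.

The last pictures, taken before hand-in, showed:
- The knob was back up at 222.8 mm.
- The carriage was still under the head with the jar upright.
- The finished red-band jar was unmoved, within 0.5 mm.
- The arm was clear of everything.

Three points are less certain:
- **Cap flush:** The green head hid most of the cap, so this rests on the press stops. The visible part had a median height of 91.5 mm against the 94 mm expected, but a few pixels still read as high as 100.
- **Camera agreement:** The top and wrist cameras differed by 2–3 mm on the nest and knob positions.
- **Tool tilt:** The tool leaned up to about 2.6° during the moves, which put a side force of up to 10 N on the knob while pressing.

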